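# Put three mixed-up pharmacy packs back in their trays

## Robot

A 6-joint arm with a two-finger parallel gripper is mounted at the origin on the work surface. World frame = base frame: x ahead of the robot, y to its left, z up, the work surface at z = 0. Lengths are in mm, angles in rad, forces in N, time in s.
With the tool pointing down it reaches from about 275 to 975 mm from the base axis. Payload 8.4 kg.
Tool frame: the origin (TCP) lies at the very end of the fingers, on their centre line; the grasp point (between the pads) lies 19 mm behind it (hold_point_z is the distance from the TCP to the grasp point, in mm); z points along the fingers, y is the direction in which the jaws open and shut (so a half turn about z gives the same grasp; the last joint's range is limited). The gripper opens to 92 mm and grips with 3 to 60 N. Pads are 20 mm wide; open, the fingers measure 128 mm over their backs; the gripper's body (75 mm by 189 mm) begins 69 mm behind the grasp point.
Start: joints at [1.196, 0.353, 1.633, -0, 1.155, -0.002], TCP at [227.639, 582.072, 214.583] pointing down, gripper open.
Joint ranges: [-2.63, 2.63], [-0.92, 2.1], [0.06, 2.66], [-1.3, 4.44], [0, 2.69], [-3.02, 3.02]. Speed limits (rad/s): [2.22, 2.22, 2.79, 3.14, 3.14, 3.14].

## Interface

Orientations are given as a unit quaternion [w, x, y, z].
In Python, from workcell import sense, camera, sign_off, recognise, silhouettes, hold_point_z gives the robot as it stands.
- The arm moves only by the tool play_rows, never from a script. Its argument "motion" is a list of rows, each an object of numbers: "dx", "dy", "dz": the shift along the tool's x, y, z in mm; "rx", "ry", "rz": the turn, a rotation vector about the tool's x, y, z in rad; "grip": the opening, from 0 (shut) to 1 (fully open). In form: [{"dx": .., "dy": .., "dz": .., "rx": .., "ry": .., "rz": .., "grip": ..}, ...]. A call has exactly 8 rows; each row is the pose to reach, as a shift and turn from the pose measured when the call began, along the tool's axes at that moment; what a row does not reach only later rows make up. A row lasts 1/10 s, in which the tool goes at most 50 mm and 8.59 degrees, less where a joint would pass 70% of its speed; a pose out of reach is approached as far as the arm can. A call with a gripper value outside its range is refused whole. The fingers move at their own pace and stop on an object; "newtons" is the grip in N (left out, the last holds). Time passes only in rows, so rows that repeat a pose let the fingers close, or fill a call up. It gives the time, the measured TCP pose, the force and the opening at its end, in the units of the state.
- sense(): the state, without advancing time (a new reading comes with each control period).
- camera(name): name is "scene" or "top" or "wrist"; returns a dict with "color" (400x640x3 uint8, red, green, blue), "z_map" (400x640 float32, mm along the optical axis (not along the pixel's ray), 0 where there is no reading), "intrinsics" (3x3 intrinsics, pixels), "origin" and "attitude" of the camera in the world. Camera axes: x right, y down, z forward; pixel columns grow to the right and rows downward; lengths in mm; the calibration is good to about 2 mm. A picture is of the moment at which its call begins.
- sign_off(): hands the job in, once; it reports no verdict.
Trained networks look in the newest picture that a camera, given by its name, has taken for a name from the list of things; names that differ only in an ending like _2 or _b are one class to them, and where a whole thing is asked for, a point or a joint stands for the part that bears it (a point fixed in the world has none). Each returns a list of dicts, best first, with "p" (0 to 1); they miss things now and then, are a little off and sometimes report something else, mostly with a low value. They report only what shows in the picture. A call takes as long as a camera call. They do not tell look-alikes from the thing itself.
- recognise(query, camera): "position" ([x, y, z] in mm, in world coordinates, good to about 4 mm: the middle of the surface that is visible of it).
- silhouettes(query, camera): "mask" (400x640 bool, what is visible of it).
The state is a dict: "time": time; "joints": joint angles; "joint_velocities": joint speeds; "effort": joint torques, N m; "tcp_pos": TCP position; "ee_rot": TCP orientation; "force": force on the tool from outside, world axes, zero at the start; "moment": the same for the moment, N m; "grip_width": opening from 0.0 (shut) to 1.0 (fully open).
Only numpy, scipy, OpenCV 4.12 (cv2) and the standard library are available. Lean on these libraries where they do the work, as an engineer would, in place of code of your own. Each camera call takes 0.05 s, during which the arm holds its last target. There are 200 camera calls.

## Task

The three medicine packs in the labelled stock trays are mixed up: move each into the tray whose label shows its outline as seen from above (bar: long flat carton; disc: round bottle; square: tall carton), using the unlabelled tray to park a pack on the way. In the end each pack stands in the middle of its own tray, the bottle and the tall carton upright and the long carton lying lengthwise along its tray. Set packs down gently without dropping or toppling them, and leave the syrup bottle, the steel bowl and the stamp where they are.

Things in the scene. Friction and masses are not known exactly. Their poses are not given: they have to be found in the camera images.
- long_carton: loose white paper medicine carton with a green band and patch, lying flat: 96 long (its x), 42 wide (its y), 45 high; about 90 g; origin at the centre of its underside, z up. Grip it across the 42 mm width. Either end may point along its tray.
- pill_bottle: loose round white plastic pill bottle with cap, standing: body 48 in diameter and straight up to 58 high, cap 40 in diameter, 82 high in all; about 90 g; origin at the centre of its underside, z up.
- tall_carton: loose white paper carton with a yellow band, standing upright: 44 by 44, 85 high; about 90 g; origin at the centre of its underside, z up, x and y square to its sides.
- bar_tray: fixed shallow grey stock tray, outside 148 (its x) by 92 (its y), rim 10 high and 4 thick, floor 4 above the counter, inside 140 by 84; origin at the middle of the tray proper (label not counted), on the counter, z up. A white label plate (44 by 92, 8 high) joins its +x end, on the side away from the robot, with a raised black shape (2 high) on it, centred 96 from the origin: a bar 70 (along y) by 22. Belongs to the long carton; holds another pack at the start.
- disc_tray: fixed shallow grey stock tray, outside 148 (its x) by 92 (its y), rim 10 high and 4 thick, floor 4 above the counter, inside 140 by 84; origin at the middle of the tray proper (label not counted), on the counter, z up. A white label plate (44 by 92, 8 high) joins its +x end, on the side away from the robot, with a raised black shape (2 high) on it, centred 96 from the origin: a disc 36 in diameter. Belongs to the pill bottle; holds another pack at the start.
- square_tray: fixed shallow grey stock tray, outside 148 (its x) by 92 (its y), rim 10 high and 4 thick, floor 4 above the counter, inside 140 by 84; origin at the middle of the tray proper (label not counted), on the counter, z up. A white label plate (44 by 92, 8 high) joins its +x end, on the side away from the robot, with a raised black shape (2 high) on it, centred 96 from the origin: a square of 32. Belongs to the tall carton; holds another pack at the start.
- plain_tray: fixed shallow grey stock tray, outside 148 (its x) by 92 (its y), rim 10 high and 4 thick, floor 4 above the counter, inside 140 by 84; origin at the middle of the tray proper (label not counted), on the counter, z up. It has no label plate; empty at the start: the parking place for any one pack.
- syrup_bottle: bystander: amber glass bottle, 58 in diameter, 115 high, standing on the counter beyond the trays; origin at the centre of its underside. Leave it alone.
- steel_bowl: bystander: steel bowl, 110 across the rim, 45 high, on the counter beyond the trays; origin at the centre of its underside. Leave it alone.
- stamp: bystander: dark wooden hand stamp, 42 in diameter at the foot, 77 high, standing on the counter beyond the trays; origin at the centre of its underside. Leave it alone.
Not all that is in view belongs to the job. Leave any purple look-alike of the long_carton alone.

How it is judged (in metres and radians):
On the way:
1. one of the packs stands released, flat or upright, within 35 mm of the middle of the unlabelled tray (((horizontal distance between long_carton and plain_tray below 0.035 m and z of long_carton in the frame of plain_tray below 0.009 m and angle between long_carton's own z axis and vertical below 0.06 rad and contact force between the fingers and long_carton below 0.1 N and linear speed of long_carton below 0.03 m/s) or (horizontal distance between pill_bottle and plain_tray below 0.035 m and z of pill_bottle in the frame of plain_tray below 0.009 m and angle between pill_bottle's own z axis and vertical below 0.06 rad and contact force between the fingers and pill_bottle below 0.1 N and linear speed of pill_bottle below 0.03 m/s) or (horizontal distance between tall_carton and plain_tray below 0.035 m and z of tall_carton in the frame of plain_tray below 0.009 m and angle between tall_carton's own z axis and vertical below 0.06 rad and contact force between the fingers and tall_carton below 0.1 N and linear speed of tall_carton below 0.03 m/s))), for 0.2 s.
At the end, for the whole second after the job is handed in: Each pack rests, released and still, on the floor of its own tray, its centre within 15 mm of the tray's middle and within 0.06 rad of upright (the long carton: of flat); the long carton's length is within 0.2 rad of the tray's length (horizontal distance between long_carton and bar_tray below 0.015 m and z of long_carton in the frame of bar_tray below 0.009 m and angle between each of long_carton, pill_bottle, tall_carton's own z axis and vertical below 0.06 rad and contact force between the fingers and long_carton below 0.1 N and linear speed of each of long_carton, pill_bottle, tall_carton below 0.03 m/s and horizontal distance between pill_bottle and disc_tray below 0.015 m and z of pill_bottle in the frame of disc_tray below 0.009 m and contact force between the fingers and pill_bottle below 0.1 N and horizontal distance between tall_carton and square_tray below 0.015 m and z of tall_carton in the frame of square_tray below 0.009 m and contact force between the fingers and tall_carton below 0.1 N and angle between the x axis of long_carton and the x axis of bar_tray, either way round below 0.2 rad); the robot touches nothing.
It fails at once if a pack dropped from more than about 20 mm ((contact force between the fingers and long_carton below 0.05 N and linear speed of long_carton above 0.63 m/s) or (contact force between the fingers and pill_bottle below 0.05 N and linear speed of pill_bottle above 0.63 m/s) or (contact force between the fingers and tall_carton below 0.05 N and linear speed of tall_carton above 0.63 m/s)).
It fails at once if a pack toppled (tilted over 0.6 rad) (angle between any of long_carton, pill_bottle, tall_carton's own z axis and vertical above 0.6 rad).
It fails at once if the syrup bottle, bowl or stamp moved by more than 25 mm or tipped (distance of any of syrup_bottle, steel_bowl, stamp from where it was at the start of the episode above 0.025 m or angle between any of syrup_bottle, steel_bowl, stamp's own z axis and vertical above 0.4 rad).
It also fails if it takes over 115 s, if anything falls off the work surface, if the arm or the gripper's body presses on something with over 40 N, if the wrist force passes 120 N, or if a joint passes its speed limit or range.

## Working session

There is one attempt and no reset: what is moved stays moved. The work goes in short steps, Python scripts to look and compute and a tool call to move; the robot and the scene stay as the last step left them, time stands still between calls to the robot, and variables do not carry over. Pictures are saved under pics/ and viewed, about 12 in all and at most 16, crops included, and the job is handed in when it is done.

Besides the shell and the picture viewer there is one more tool, called after "Call:" by a JSON object that holds its "name" and its "arguments", one argument or row to a line. play_rows: Moves the arm, as the interface text tells. Its arguments: {"type":"object","properties":{"motion":{"type":"array","items":{"type":"object","properties":{"dx":{"type":"number"},"dy":{"type":"number"},"dz":{"type":"number"},"rx":{"type":"number"},"ry":{"type":"number"},"rz":{"type":"number"},"grip":{"type":"number"}}}},"newtons":{"type":"number"}},"required":["motion"]}

```bash
mkdir -p pics; cat > h.py <<'E'
import numpy as np, cv2
from scipy.spatial.transform import Rotation as R
from workcell import *
def rot(q):
    q=np.asarray(q,float)
    return q if q.shape==(3,3) else R.from_quat(q[[1,2,3,0]]).as_matrix()
def cloud(c):
    z=c["z_map"]; K=np.array(c["intrinsics"]); v,u=np.mgrid[:z.shape[0],:z.shape[1]]
    p=np.stack([(u-K[0,2])/K[0,0]*z,(v-K[1,2])/K[1,1]*z,z],-1)
    w=p@rot(c["attitude"]).T+np.array(c["origin"]); w[z==0]=np.nan
    return w
def save(c,n): cv2.imwrite(n,c["color"][:,:,::-1])
E
python3 - <<'E'
from h import *
s=sense(); print(s)
for n in ["top","scene"]:
    c=camera(n); save(c,f"pics/{n}0.png"); np.savez(f"{n}0.npz",color=c["color"],w=cloud(c)); print(n,c["origin"],c["attitude"])
    for q in ["long_carton","pill_bottle","tall_carton","bar_tray","disc_tray","square_tray","plain_tray"]:
        print(q,[(np.round(d["position"]),round(d["p"],2)) for d in recognise(q,n)])
E
```

```text
{'time': 0.0, 'joints': array([ 1.19560058e+00,  3.53653122e-01,  1.63413604e+00,  2.70885398e-05,
        1.15519920e+00, -2.38789640e-03]), 'joint_velocities': array([ 0.00038971, -0.00047504, -0.00174157,  0.00042874, -0.00068065,
       -0.001416  ]), 'effort': array([ 6.42819450e-04, -5.93843544e+01, -3.34209609e+01,  6.95350952e-02,
        2.37861177e-02, -1.74619531e-04]), 'tcp_pos': array([227.4460927 , 581.60786547, 213.85977482]), 'ee_rot': array([-1.43135718e-04,  1.85331660e-01,  9.82675780e-01, -6.83131836e-04]), 'force': array([ 0.42874024, -0.74982786, -0.43412705]), 'moment': array([-0.0226639 ,  0.02685487, -0.04263063]), 'grip_width': 1.0063664843192859}
top [401.97491598 -12.19713659 749.76532889] [-0.08780475  0.77614086 -0.62013991  0.07295326]
long_carton [(array([ 333., -238.,   41.]), 0.85), (array([742., 201.,  21.]), 0.69), (array([485., -95.,  46.]), 0.59)]
pill_bottle [(array([473., 313.,  68.]), 0.85)]
tall_carton [(array([514.,  98.,  91.]), 0.76)]
bar_tray [(array([562., 107.,  10.]), 0.67)]
disc_tray [(array([543., -90.,   8.]), 0.57)]
square_tray [(array([519., 307.,   4.]), 0.98), (array([473., 312.,  70.]), 0.3)]
plain_tray [(array([ 514., -294.,    4.]), 0.85)]
scene [ 810.01094748 -368.70594077  709.14424963] [-0.27631662  0.90697291  0.30526375 -0.08867535]
long_carton [(array([ 498., -106.,   50.]), 0.62)]
pill_bottle [(array([480., 306.,  55.]), 0.64)]
tall_carton [(array([525.,  91.,  76.]), 0.86)]
bar_tray [(array([567.,  99.,  -2.]), 0.85)]
disc_tray [(array([ 557., -106.,    4.]), 0.66)]
square_tray [(array([530., 310.,   4.]), 0.79)]
plain_tray [(array([ 523., -298.,    4.]), 0.9)]
```

View pics/top0.png

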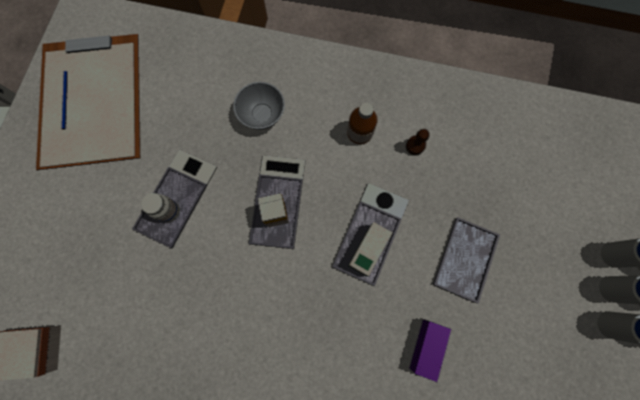

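View pics/scene0.png

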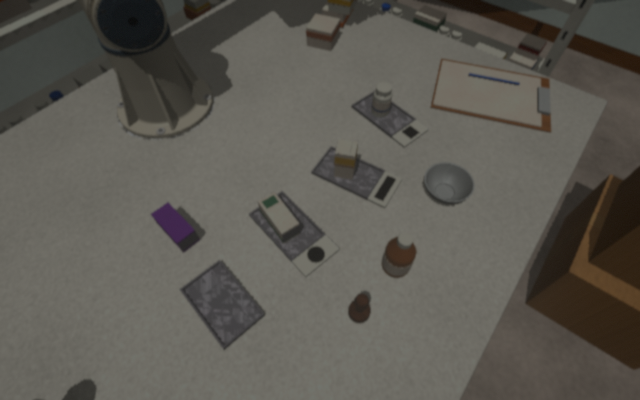

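The top picture shows the square tray (170,205) holding the bottle (155,205), the bar tray (275,205) holding the tall carton (272,208), the disc tray (370,240) holding the long carton (370,248), and the empty plain tray at (465,260). The long_carton candidates are the white one with the green patch at (370,248) and the purple look-alike at (432,350). The white and green one fits the description. The third report, at (742,201), is the bar-tray label or bowl.

```bash
python3 - <<'E'
from h import *
c=camera("top"); w=cloud(c); print(c["intrinsics"])
def rect(p):
    (cx,cy),(a,b),t=cv2.minAreaRect(p.astype(np.float32))
    if a<b: a,b,t=b,a,t+90
    t=(t+90)%180-90
    return np.round([cx,cy,a,b,t],1)
z=w[...,2]; print("counter z",np.nanmedian(z[270:330,100:300]),np.nanstd(z[290:310,150:200]))
for q in ["bar_tray","disc_tray","square_tray","plain_tray"]:
    for d in silhouettes(q,"top")[:2]:
        p=w[d["mask"]]; p=p[(p[:,2]<16)]
        g=(z>4.5)&(z<16)&cv2.dilate(d["mask"].astype(np.uint8),np.ones((15,15))).astype(bool)
        g=cv2.morphologyEx(g.astype(np.uint8),cv2.MORPH_OPEN,np.ones((2,2))).astype(bool)
        print(q,round(d["p"],2),rect(p[:,:2]),"depth",rect(w[g][:,:2]),np.percentile(p[:,2],[5,50,95]).round(1))
for q in ["long_carton","pill_bottle","tall_carton"]:
    for d in silhouettes(q,"top")[:3]:
        p=w[d["mask"]]; p=p[~np.isnan(p[:,2])]; zt=np.percentile(p[:,2],90); t=p[p[:,2]>zt-8]
        print(q,round(d["p"],2),zt.round(1),rect(t[:,:2]),np.mean(np.argwhere(d["mask"]),0).round())
i=cv2.resize(c["color"][180:300,120:520,::-1],None,fx=2,fy=2,interpolation=cv2.INTER_CUBIC); cv2.imwrite("pics/crop.png",i)
c=camera("wrist"); print(c["origin"],rot(c["attitude"]).round(2))
E
```

```text
[[362.41362697   0.         320.27082199]
 [  0.         362.41362697 197.45561532]
 [  0.           0.           1.        ]]
counter z 2.0451913230126593 1.2693055156965216
bar_tray 0.61 [546.6 110.5 195.2  96.4   6.3] depth [544.  106.  192.2  89.4   7. ] [ 4.   6.9 12.7]
disc_tray 0.6 [523.3 -96.9 194.5  93.9 -11.3] depth [520.3 -98.  191.5  90.3 -12. ] [ 3.9  7.1 12.6]
square_tray 0.69 [505.9 322.1 191.9 100.1 -12.5] depth [503.6 317.2 195.9  88.  -14.4] [ 4.2  7.2 12.7]
square_tray 0.56 [547.7 110.1 197.3  97.6   6.6] depth [544.  106.  192.2  89.4   7. ] [ 3.6  6.9 12.7]
plain_tray 0.68 [ 514.  -295.2  154.4   94.2  -10.5] depth [ 512.3 -298.2  152.6   95.8  -11.6] [ 3.2  5.6 11.8]
plain_tray 0.33 [471.6 308.4  44.7  16.2  -5.9] depth [470.8 322.9  88.6  86.7 -16.5] [ 7.  11.1 14.6]
long_carton 0.96 52.1 [485.6 -96.3  95.8  41.9 -17.4] [249. 370.]
long_carton 0.86 48.0 [ 328.7 -241.8   96.4   43.    -7.4] [350. 430.]
long_carton 0.24 10.3 [ 512.2 -296.7  148.5   96.8  -10.6] [260. 467.]
pill_bottle 0.96 88.7 [472.9 322.9  38.4  37.1 -11.3] [207. 161.]
tall_carton 0.64 91.9 [515.4 103.   44.1  43.5  25.5] [210. 273.]
[150.10399858 612.42645674 384.82665191] [[ 0.36  0.89  0.27]
 [ 0.93 -0.35 -0.11]
 [-0.    0.29 -0.96]]
```

View pics/crop.png

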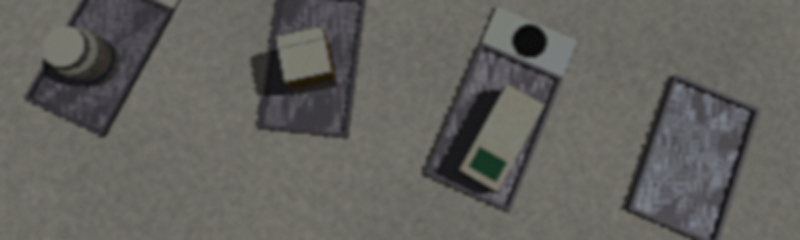

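The crop confirms it: the white carton with the green patch is in the tray with the disc label. The order will be bottle→plain, tall→square, long→bar, bottle→disc.

```bash
cat >> h.py <<'E'
def goto(x,y,z,yaw=None):
    """tool-frame shift/turn to world TCP (mm), pointing down, tool-y at yaw deg (mod 180)"""
    s=sense(); A=rot(s["ee_rot"]); p=np.array(s["tcp_pos"])
    cur=np.degrees(np.arctan2(A[1,1],A[0,1]))
    if yaw is None: yaw=cur
    yaw=cur+((yaw-cur+90)%180-90); t=np.radians(yaw)
    Y=np.array([np.cos(t),np.sin(t),0]); Z=np.array([0,0,-1.]); B=np.stack([np.cross(Y,Z),Y,Z],1)
    print("t",round(s["time"],2),"tcp",p.round(1),"yaw",round(cur,1),"grip",round(s["grip_width"],3),"F",np.round(s["force"],1))
    print("d",(A.T@(np.array([x,y,z])-p)).round(1),"r",R.from_matrix(A.T@B).as_rotvec().round(3))
def look(n):
    c=camera("wrist"); save(c,n); return c,cloud(c)
E
python3 -c "
from h import *
goto(473,323,150,76)"
```

```text
t 1.25 tcp [227.7 582.1 214.6] yaw 68.6 grip 1.0 F [ 0.1 -0.   0.2]
d [-322.9 -151.9   64.6] r [ 0.    -0.    -0.128]
```

Call:
{"name": "play_rows", "arguments": {
  "motion": [
    {"dx":-45,"dy":-21,"dz":9,"rz":-0.02,"grip":1},
    {"dx":-90,"dy":-42,"dz":18,"rz":-0.04,"grip":1},
    {"dx":-135,"dy":-63,"dz":27,"rz":-0.06,"grip":1},
    {"dx":-180,"dy":-85,"dz":36,"rz":-0.07,"grip":1},
    {"dx":-225,"dy":-106,"dz":45,"rz":-0.09,"grip":1},
    {"dx":-265,"dy":-125,"dz":53,"rz":-0.1,"grip":1},
    {"dx":-300,"dy":-141,"dz":60,"rz":-0.12,"grip":1},
    {"dx":-323,"dy":-152,"dz":65,"rz":-0.128,"grip":1}
  ]
}}

```text
schema error: expected keys dx, dy, dz, rx, ry, rz, grip
```

```bash
python3 - <<'E'
from h import *
c,w=look("pics/w1.png")
for d in recognise("pill_bottle","wrist"): print(d)
for d in silhouettes("pill_bottle","wrist"):
    p=w[d["mask"]]; p=p[~np.isnan(p[:,2])]; t=p[p[:,2]>78]
    print(d["p"],cv2.minEnclosingCircle(t[:,:2].astype(np.float32)),t[:,2].max())
goto(473,323,26,76)
E
```

```text
{'position': [456.6, 334.2, 17.7], 'p': 0.62}Traceback (most recent call last):
  File "<stdin>", line 6, in <module>
    return umr_maximum(a, axis, None, out, keepdims, initial, where)
ValueError: zero-size array to reduction operation maximum which has no identity
```

View pics/w1.png

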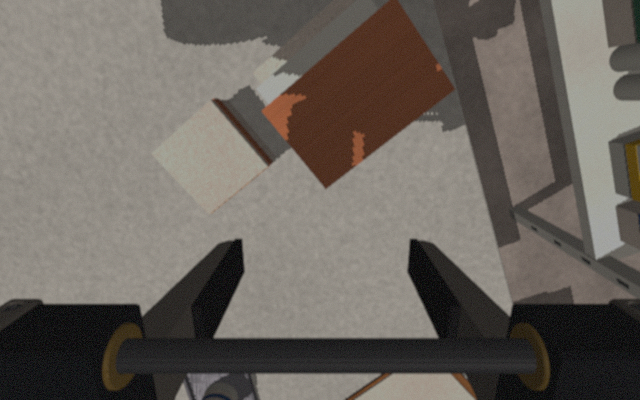

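The move was refused because every row needs all keys. The picture is from the unmoved pose: fingertips at (240,245) and (412,245), and the bottle only just in view at (225,390). I'm sending the move again with full rows.

Call:
{"name": "play_rows", "arguments": {
  "motion": [
    {"dx":-45,"dy":-21,"dz":9,"rx":0,"ry":0,"rz":-0.02,"grip":1},
    {"dx":-90,"dy":-42,"dz":18,"rx":0,"ry":0,"rz":-0.04,"grip":1},
    {"dx":-135,"dy":-63,"dz":27,"rx":0,"ry":0,"rz":-0.06,"grip":1},
    {"dx":-180,"dy":-85,"dz":36,"rx":0,"ry":0,"rz":-0.07,"grip":1},
    {"dx":-225,"dy":-106,"dz":45,"rx":0,"ry":0,"rz":-0.09,"grip":1},
    {"dx":-265,"dy":-125,"dz":53,"rx":0,"ry":0,"rz":-0.1,"grip":1},
    {"dx":-300,"dy":-141,"dz":60,"rx":0,"ry":0,"rz":-0.12,"grip":1},
    {"dx":-323,"dy":-152,"dz":65,"rx":0,"ry":0,"rz":-0.128,"grip":1}
  ]
}}

```text
time: 2.2
tcp_pos: [474.7, 320.7, 149.2]
ee_rot: [0.0, 0.123, 0.992, -0.0]
force: [0.2, -0.8, 0.6]
grip_width: 1.002
```

```bash
python3 - <<'E'
from h import *
c,w=look("pics/w2.png")
for d in silhouettes("pill_bottle","wrist"):
    p=w[d["mask"]]; p=p[~np.isnan(p[:,2])]; t=p[p[:,2]>78]
    print(d["p"],len(t), len(t) and cv2.minEnclosingCircle(t[:,:2].astype(np.float32)))
goto(473,323,26,76)
E
```

```text
0.72 2199 ((473.42694091796875, 324.45751953125), 19.83670997619629)
t 2.3 tcp [474.7 320.5 149. ] yaw 75.8 grip 1.0 F [0.2 1.3 0.6]
d [  2.2   2.1 123. ] r [-0.001 -0.    -0.003]
```

View pics/w2.png

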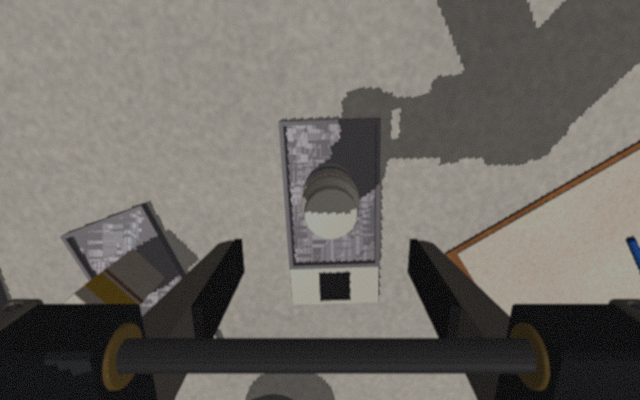

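The picture shows the bottle (330,205) between the fingertips, in the tray with the square label (335,287).

Call:
{"name": "play_rows", "arguments": {
  "newtons": 12,
  "motion": [
    {"dx":2,"dy":3.5,"dz":25,"rx":0,"ry":0,"rz":0,"grip":1},
    {"dx":2,"dy":3.5,"dz":50,"rx":0,"ry":0,"rz":0,"grip":1},
    {"dx":2,"dy":3.5,"dz":75,"rx":0,"ry":0,"rz":0,"grip":1},
    {"dx":2,"dy":3.5,"dz":98,"rx":0,"ry":0,"rz":0,"grip":1},
    {"dx":2,"dy":3.5,"dz":115,"rx":0,"ry":0,"rz":0,"grip":1},
    {"dx":2,"dy":3.5,"dz":123,"rx":0,"ry":0,"rz":0,"grip":1},
    {"dx":2,"dy":3.5,"dz":123,"rx":0,"ry":0,"rz":0,"grip":1},
    {"dx":2,"dy":3.5,"dz":123,"rx":0,"ry":0,"rz":0,"grip":0.7}
  ]
}}

```text
time: 3.1
tcp_pos: [473.7, 324.9, 26.6]
ee_rot: [0.0, 0.123, 0.992, -0.0]
force: [0.1, 0.0, -0.8]
grip_width: 0.938
```

Call:
{"name": "play_rows", "arguments": {
  "motion": [
    {"dx":0,"dy":0,"dz":0,"rx":0,"ry":0,"rz":0,"grip":0.4},
    {"dx":0,"dy":0,"dz":0,"rx":0,"ry":0,"rz":0,"grip":0.4},
    {"dx":0,"dy":0,"dz":0,"rx":0,"ry":0,"rz":0,"grip":0.4},
    {"dx":0,"dy":0,"dz":0,"rx":0,"ry":0,"rz":0,"grip":0.4},
    {"dx":0,"dy":0,"dz":0,"rx":0,"ry":0,"rz":0,"grip":0.4},
    {"dx":0,"dy":0,"dz":0,"rx":0,"ry":0,"rz":0,"grip":0.4},
    {"dx":0,"dy":0,"dz":0,"rx":0,"ry":0,"rz":0,"grip":0.4},
    {"dx":0,"dy":0,"dz":0,"rx":0,"ry":0,"rz":0,"grip":0.4}
  ]
}}

```text
time: 3.9
tcp_pos: [473.8, 324.9, 26.8]
ee_rot: [0.0, 0.123, 0.992, -0.0]
force: [-1.4, -0.9, 3.8]
grip_width: 0.516
```

```bash
python3 -c "
from h import *
goto(473,324,26,76)"
```

```text
t 3.9 tcp [473.8 324.9  26.8] yaw 75.8 grip 0.516 F [-1.4 -0.9  3.8]
d [ 0.6 -1.1  0.8] r [-0.     0.001 -0.003]
```

Call:
{"name": "play_rows", "arguments": {
  "motion": [
    {"dx":0,"dy":0,"dz":-8,"rx":0,"ry":0,"rz":0,"grip":0.4},
    {"dx":0,"dy":0,"dz":-25,"rx":0,"ry":0,"rz":0,"grip":0.4},
    {"dx":0,"dy":0,"dz":-50,"rx":0,"ry":0,"rz":0,"grip":0.4},
    {"dx":0,"dy":0,"dz":-80,"rx":0,"ry":0,"rz":0,"grip":0.4},
    {"dx":0,"dy":0,"dz":-105,"rx":0,"ry":0,"rz":0,"grip":0.4},
    {"dx":-3,"dy":-10,"dz":-120,"rx":0,"ry":0,"rz":0,"grip":0.4},
    {"dx":-9,"dy":-28,"dz":-125,"rx":0,"ry":0,"rz":0,"grip":0.4},
    {"dx":-19,"dy":-58,"dz":-125,"rx":0,"ry":0,"rz":0,"grip":0.4}
  ]
}}

```text
time: 4.7
tcp_pos: [478.0, 263.3, 152.1]
ee_rot: [0.001, 0.123, 0.992, 0.0]
force: [0.3, -0.4, -1.2]
grip_width: 0.517
```

```bash
python3 -c "
from h import *
goto(513,-297,150,76)"
```

```text
t 4.7 tcp [478.  263.3 152.1] yaw 75.9 grip 0.517 F [ 0.3 -0.4 -1.2]
d [-170.4 -534.9    2.1] r [ 0.     0.001 -0.002]
```

Call:
{"name": "play_rows", "arguments": {
  "motion": [
    {"dx":-11,"dy":-36,"dz":0,"rx":0,"ry":0,"rz":0,"grip":0.4},
    {"dx":-23,"dy":-72,"dz":0,"rx":0,"ry":0,"rz":0,"grip":0.4},
    {"dx":-34,"dy":-108,"dz":0,"rx":0,"ry":0,"rz":0,"grip":0.4},
    {"dx":-46,"dy":-144,"dz":0,"rx":0,"ry":0,"rz":0,"grip":0.4},
    {"dx":-57,"dy":-180,"dz":0,"rx":0,"ry":0,"rz":0,"grip":0.4},
    {"dx":-69,"dy":-216,"dz":0,"rx":0,"ry":0,"rz":0,"grip":0.4},
    {"dx":-80,"dy":-252,"dz":0,"rx":0,"ry":0,"rz":0,"grip":0.4},
    {"dx":-92,"dy":-288,"dz":0,"rx":0,"ry":0,"rz":0,"grip":0.4}
  ]
}}

```text
time: 5.5
tcp_pos: [495.1, -41.1, 151.0]
ee_rot: [-0.001, 0.123, 0.992, -0.0]
force: [1.1, 0.2, 0.6]
grip_width: 0.517
```

Call:
{"name": "play_rows", "arguments": {
  "motion": [
    {"dx":-11,"dy":-36,"dz":0,"rx":0,"ry":0,"rz":0,"grip":0.4},
    {"dx":-23,"dy":-72,"dz":0,"rx":0,"ry":0,"rz":0,"grip":0.4},
    {"dx":-34,"dy":-108,"dz":0,"rx":0,"ry":0,"rz":0,"grip":0.4},
    {"dx":-46,"dy":-144,"dz":0,"rx":0,"ry":0,"rz":0,"grip":0.4},
    {"dx":-57,"dy":-180,"dz":0,"rx":0,"ry":0,"rz":0,"grip":0.4},
    {"dx":-67,"dy":-210,"dz":0,"rx":0,"ry":0,"rz":0,"grip":0.4},
    {"dx":-75,"dy":-233,"dz":0,"rx":0,"ry":0,"rz":0,"grip":0.4},
    {"dx":-79,"dy":-246,"dz":0,"rx":0,"ry":0,"rz":0,"grip":0.4}
  ]
}}

```text
time: 6.3
tcp_pos: [509.8, -301.2, 149.8]
ee_rot: [-0.001, 0.124, 0.992, 0.0]
force: [-0.4, 0.5, -0.1]
grip_width: 0.516
```

```bash
python3 -c "
from h import *
c,w=look('pics/w3.png')
goto(513,-297,27,76)"
```

```text
t 6.35 tcp [ 510.3 -302.1  150. ] yaw 75.8 grip 0.513 F [ 0.3 -1.8 -0. ]
d [ -1.6   5.7 123. ] r [-0.001 -0.002 -0.004]
```

View pics/w3.png

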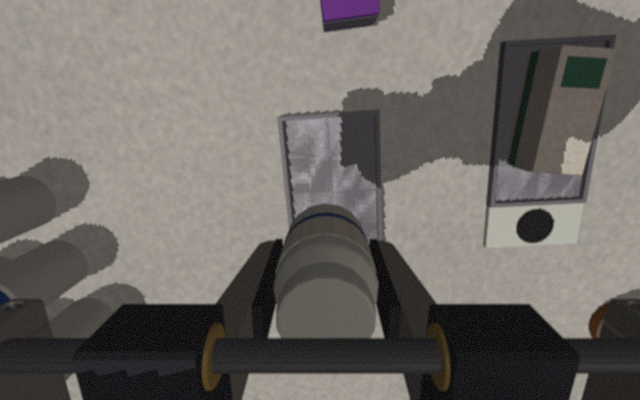

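The bottle is held upright above the plain tray (335,180). Next I lower it and release.

Call:
{"name": "play_rows", "arguments": {
  "motion": [
    {"dx":-1.6,"dy":5.7,"dz":20,"rx":0,"ry":0,"rz":0,"grip":0.4},
    {"dx":-1.6,"dy":5.7,"dz":45,"rx":0,"ry":0,"rz":0,"grip":0.4},
    {"dx":-1.6,"dy":5.7,"dz":70,"rx":0,"ry":0,"rz":0,"grip":0.4},
    {"dx":-1.6,"dy":5.7,"dz":92,"rx":0,"ry":0,"rz":0,"grip":0.4},
    {"dx":-1.6,"dy":5.7,"dz":108,"rx":0,"ry":0,"rz":0,"grip":0.4},
    {"dx":-1.6,"dy":5.7,"dz":117,"rx":0,"ry":0,"rz":0,"grip":0.4},
    {"dx":-1.6,"dy":5.7,"dz":121,"rx":0,"ry":0,"rz":0,"grip":0.4},
    {"dx":-1.6,"dy":5.7,"dz":122.5,"rx":0,"ry":0,"rz":0,"grip":0.4}
  ]
}}

```text
time: 7.15
tcp_pos: [512.8, -296.7, 27.5]
ee_rot: [-0.001, 0.124, 0.992, -0.0]
force: [0.5, -0.3, -0.2]
grip_width: 0.517
```

Call:
{"name": "play_rows", "arguments": {
  "motion": [
    {"dx":0,"dy":0,"dz":0,"rx":0,"ry":0,"rz":0,"grip":0.4},
    {"dx":0,"dy":0,"dz":0,"rx":0,"ry":0,"rz":0,"grip":0.6},
    {"dx":0,"dy":0,"dz":0,"rx":0,"ry":0,"rz":0,"grip":0.8},
    {"dx":0,"dy":0,"dz":0,"rx":0,"ry":0,"rz":0,"grip":1},
    {"dx":0,"dy":0,"dz":0,"rx":0,"ry":0,"rz":0,"grip":1},
    {"dx":0,"dy":0,"dz":0,"rx":0,"ry":0,"rz":0,"grip":1},
    {"dx":0,"dy":0,"dz":-15,"rx":0,"ry":0,"rz":0,"grip":1},
    {"dx":0,"dy":0,"dz":-40,"rx":0,"ry":0,"rz":0,"grip":1}
  ]
}}

```text
time: 7.95
tcp_pos: [511.8, -296.1, 67.3]
ee_rot: [-0.003, 0.124, 0.992, 0.0]
force: [0.2, -0.2, 0.2]
grip_width: 0.997
```

Call:
{"name": "play_rows", "arguments": {
  "motion": [
    {"dx":0,"dy":0,"dz":-35,"rx":0,"ry":0,"rz":0,"grip":1},
    {"dx":0,"dy":0,"dz":-70,"rx":0,"ry":0,"rz":0,"grip":1},
    {"dx":0,"dy":0,"dz":-100,"rx":0,"ry":0,"rz":0,"grip":1},
    {"dx":10,"dy":35,"dz":-110,"rx":0,"ry":0,"rz":0,"grip":1},
    {"dx":22,"dy":75,"dz":-110,"rx":0,"ry":0,"rz":0,"grip":1},
    {"dx":33,"dy":115,"dz":-110,"rx":0,"ry":0,"rz":0,"grip":1},
    {"dx":45,"dy":155,"dz":-110,"rx":0,"ry":0,"rz":0,"grip":1},
    {"dx":57,"dy":195,"dz":-110,"rx":0,"ry":0,"rz":0,"grip":1}
  ]
}}

```text
time: 8.75
tcp_pos: [504.9, -91.8, 178.8]
ee_rot: [-0.002, 0.124, 0.992, 0.0]
force: [0.5, 0.3, 0.2]
grip_width: 0.997
```

```bash
python3 - <<'E'
from h import *
goto(515,103,160,115.5)
c=camera("top"); w=cloud(c)
for q in ["pill_bottle","tall_carton"]:
  for d in silhouettes(q,"top")[:1]:
    p=w[d["mask"]]; p=p[~np.isnan(p[:,2])]; t=p[p[:,2]>80]; print(q,d["p"],len(t),cv2.minAreaRect(t[:,:2].astype(np.float32)) if len(t) else p[:,2].max())
E
```

```text
t 8.75 tcp [504.9 -91.8 178.8] yaw 75.8 grip 0.997 F [0.5 0.3 0.2]
d [ 38.  191.3  19. ] r [ 0.002 -0.004 -0.694]
pill_bottle 0.58 386 ((511.8829040527344, -295.0003662109375), (38.37962341308594, 36.79555892944336), 7.826499938964844)
tall_carton 0.89 569 ((515.2296752929688, 103.35707092285156), (43.967002868652344, 44.13727951049805), 25.772096633911133)
```

The bottle is parked at (512,-295), 2 mm off the middle and upright. Next is the tall carton.

Call:
{"name": "play_rows", "arguments": {
  "motion": [
    {"dx":5,"dy":24,"dz":3,"rx":0,"ry":0,"rz":-0.1,"grip":1},
    {"dx":10,"dy":50,"dz":6,"rx":0,"ry":0,"rz":-0.2,"grip":1},
    {"dx":15,"dy":78,"dz":9,"rx":0,"ry":0,"rz":-0.3,"grip":1},
    {"dx":21,"dy":106,"dz":12,"rx":0,"ry":0,"rz":-0.4,"grip":1},
    {"dx":27,"dy":134,"dz":14,"rx":0,"ry":0,"rz":-0.5,"grip":1},
    {"dx":32,"dy":160,"dz":16,"rx":0,"ry":0,"rz":-0.6,"grip":1},
    {"dx":36,"dy":182,"dz":18,"rx":0,"ry":0,"rz":-0.66,"grip":1},
    {"dx":38,"dy":191.5,"dz":19,"rx":0.002,"ry":-0.003,"rz":-0.696,"grip":1}
  ]
}}

```text
time: 9.7
tcp_pos: [515.3, 104.2, 160.5]
ee_rot: [-0.0, -0.225, 0.974, -0.0]
force: [0.0, -0.1, 0.9]
grip_width: 1.001
```

```bash
python3 - <<'E'
from h import *
c,w=look("pics/w4.png")
for d in silhouettes("tall_carton","wrist")[:1]:
    p=w[d["mask"]]; p=p[~np.isnan(p[:,2])]; t=p[p[:,2]>82]; print(d["p"],len(t),len(t) and cv2.minAreaRect(t[:,:2].astype(np.float32)))
goto(515.5,103.3,32,115.7)
E
```

```text
0.58 3226 ((515.9325561523438, 103.67831420898438), (44.139129638671875, 44.0069580078125), 25.67001724243164)
t 9.8 tcp [514.9 103.7 160.2] yaw 115.9 grip 1.0 F [-0.6 -0.1 -0.6]
d [ -0.5  -0.7 128.2] r [-0.    -0.001  0.004]
```

Call:
{"name": "play_rows", "arguments": {
  "motion": [
    {"dx":-0.7,"dy":-0.5,"dz":25,"rx":0,"ry":0,"rz":0,"grip":1},
    {"dx":-0.7,"dy":-0.5,"dz":52,"rx":0,"ry":0,"rz":0,"grip":1},
    {"dx":-0.7,"dy":-0.5,"dz":80,"rx":0,"ry":0,"rz":0,"grip":1},
    {"dx":-0.7,"dy":-0.5,"dz":104,"rx":0,"ry":0,"rz":0,"grip":1},
    {"dx":-0.7,"dy":-0.5,"dz":120,"rx":0,"ry":0,"rz":0,"grip":1},
    {"dx":-0.7,"dy":-0.5,"dz":128,"rx":0,"ry":0,"rz":0,"grip":1},
    {"dx":-0.7,"dy":-0.5,"dz":128,"rx":0,"ry":0,"rz":0,"grip":1},
    {"dx":-0.7,"dy":-0.5,"dz":128,"rx":0,"ry":0,"rz":0,"grip":0.7}
  ]
}}

```text
time: 10.6
tcp_pos: [516.2, 103.0, 32.9]
ee_rot: [-0.0, -0.224, 0.975, -0.0]
force: [0.6, -0.7, -0.1]
grip_width: 0.937
```

Call:
{"name": "play_rows", "arguments": {
  "motion": [
    {"dx":0,"dy":0,"dz":0,"rx":0,"ry":0,"rz":0,"grip":0.36},
    {"dx":0,"dy":0,"dz":0,"rx":0,"ry":0,"rz":0,"grip":0.36},
    {"dx":0,"dy":0,"dz":0,"rx":0,"ry":0,"rz":0,"grip":0.36},
    {"dx":0,"dy":0,"dz":0,"rx":0,"ry":0,"rz":0,"grip":0.36},
    {"dx":0,"dy":0,"dz":0,"rx":0,"ry":0,"rz":0,"grip":0.36},
    {"dx":0,"dy":0,"dz":0,"rx":0,"ry":0,"rz":0,"grip":0.36},
    {"dx":0,"dy":0,"dz":0,"rx":0,"ry":0,"rz":0,"grip":0.36},
    {"dx":0,"dy":0,"dz":0,"rx":0,"ry":0,"rz":0,"grip":0.36}
  ]
}}

```text
time: 11.4
tcp_pos: [516.2, 103.1, 33.0]
ee_rot: [-0.0, -0.224, 0.975, -0.0]
force: [-1.1, 0.4, 3.7]
grip_width: 0.479
```

Call:
{"name": "play_rows", "arguments": {
  "motion": [
    {"dx":0,"dy":0,"dz":-8,"rx":0,"ry":0,"rz":0,"grip":0.36},
    {"dx":0,"dy":0,"dz":-25,"rx":0,"ry":0,"rz":0,"grip":0.36},
    {"dx":0,"dy":0,"dz":-45,"rx":0,"ry":0,"rz":0,"grip":0.36},
    {"dx":0,"dy":0,"dz":-65,"rx":0,"ry":0,"rz":0,"grip":0.36},
    {"dx":0,"dy":0,"dz":-80,"rx":0,"ry":0,"rz":0,"grip":0.36},
    {"dx":0,"dy":0,"dz":-88,"rx":0,"ry":0,"rz":0,"grip":0.36},
    {"dx":0,"dy":0,"dz":-90,"rx":0,"ry":0,"rz":0,"grip":0.36},
    {"dx":0,"dy":0,"dz":-90,"rx":0,"ry":0,"rz":0,"grip":0.36}
  ]
}}

```text
time: 12.2
tcp_pos: [516.0, 103.1, 122.9]
ee_rot: [-0.0, -0.224, 0.975, -0.0]
force: [0.3, -0.2, -0.4]
grip_width: 0.476
```

```bash
python3 -c "
from h import *
goto(483.4,324,122,115.7)"
```

```text
t 12.2 tcp [516.  103.1 122.9] yaw 115.9 grip 0.476 F [ 0.3 -0.2 -0.4]
d [-67.  213.    0.8] r [-0.    -0.     0.003]
```

```bash
cat >> h.py <<'E'
def rect(p):
    (cx,cy),(a,b),t=cv2.minAreaRect(p.astype(np.float32))
    if a<b: a,b,t=b,a,t+90
    t=(t+90)%180-90
    return np.round([cx,cy,a,b,t],1)
def tray(q,cam="top"):
    c=camera(cam); w=cloud(c); z=w[...,2]
    for d in silhouettes(q,cam)[:2]:
        m=d["mask"]; k=np.array([np.mean(np.argwhere(m),0)]).round()
        r=rect(w[m&(z<16)][:,:2]); g=(z>4.5)&(z<16)&cv2.dilate(m.astype(np.uint8),np.ones((9,9))).astype(bool)
        g=cv2.morphologyEx(g.astype(np.uint8),cv2.MORPH_OPEN,np.ones((2,2))).astype(bool); r2=rect(w[g][:,:2])
        for a in (r,r2):
            t=np.radians(a[4]); o=a[:2]-(22*np.array([np.cos(t),np.sin(t)]) if a[2]>175 else 0)
            print(q,round(d["p"],2),a,"origin",o.round(1))
E
python3 -c "
from h import *
tray('square_tray')"
```

```text
square_tray 0.8 [545.7 323.5  85.2  76.5 -12.9] origin [545.7 323.5]
square_tray 0.8 [505.7 191.4 335.3  87.   73.9] origin [499.6 170.3]
```

Call:
{"name": "play_rows", "arguments": {
  "motion": [
    {"dx":-4,"dy":13,"dz":0,"rx":0,"ry":0,"rz":0,"grip":0.36},
    {"dx":-12,"dy":39,"dz":0,"rx":0,"ry":0,"rz":0,"grip":0.36},
    {"dx":-23,"dy":73,"dz":0,"rx":0,"ry":0,"rz":0,"grip":0.36},
    {"dx":-35,"dy":110,"dz":0,"rx":0,"ry":0,"rz":0,"grip":0.36},
    {"dx":-46,"dy":147,"dz":0,"rx":0,"ry":0,"rz":0,"grip":0.36},
    {"dx":-57,"dy":181,"dz":0,"rx":0,"ry":0,"rz":0,"grip":0.36},
    {"dx":-64,"dy":204,"dz":0,"rx":0,"ry":0,"rz":0,"grip":0.36},
    {"dx":-67,"dy":213,"dz":0,"rx":0,"ry":0,"rz":0,"grip":0.36}
  ]
}}

```text
time: 13.1
tcp_pos: [481.9, 326.6, 121.5]
ee_rot: [-0.001, -0.225, 0.974, -0.0]
force: [-0.4, -0.6, -0.9]
grip_width: 0.481
```

```bash
python3 -c "
from h import *
tray('square_tray','wrist')
goto(483.4,324,33,115.7)"
```

```text
square_tray 0.66 [505.9 321.4 192.4  96.1 -12.1] origin [484.4 326. ]
square_tray 0.66 [509.2 322.1 198.   95.3 -12.2] origin [487.7 326.7]
t 13.2 tcp [482.3 325.  121.5] yaw 116.0 grip 0.482 F [-0.7  0.  -1. ]
d [-0.7 -1.4 88.5] r [-0.    -0.002  0.005]
```

Call:
{"name": "play_rows", "arguments": {
  "motion": [
    {"dx":-1.5,"dy":-0.7,"dz":15,"rx":0,"ry":0,"rz":0,"grip":0.36},
    {"dx":-1.5,"dy":-0.7,"dz":35,"rx":0,"ry":0,"rz":0,"grip":0.36},
    {"dx":-1.5,"dy":-0.7,"dz":55,"rx":0,"ry":0,"rz":0,"grip":0.36},
    {"dx":-1.5,"dy":-0.7,"dz":70,"rx":0,"ry":0,"rz":0,"grip":0.36},
    {"dx":-1.5,"dy":-0.7,"dz":80,"rx":0,"ry":0,"rz":0,"grip":0.36},
    {"dx":-1.5,"dy":-0.7,"dz":85,"rx":0,"ry":0,"rz":0,"grip":0.36},
    {"dx":-1.5,"dy":-0.7,"dz":87,"rx":0,"ry":0,"rz":0,"grip":0.36},
    {"dx":-1.5,"dy":-0.7,"dz":88,"rx":0,"ry":0,"rz":0,"grip":0.36}
  ]
}}

```text
time: 14.0
tcp_pos: [484.2, 325.0, 33.8]
ee_rot: [-0.001, -0.225, 0.974, -0.0]
force: [-0.0, -0.3, -0.9]
grip_width: 0.473
```

Call:
{"name": "play_rows", "arguments": {
  "motion": [
    {"dx":0,"dy":0,"dz":0,"rx":0,"ry":0,"rz":0,"grip":0.36},
    {"dx":0,"dy":0,"dz":0,"rx":0,"ry":0,"rz":0,"grip":0.55},
    {"dx":0,"dy":0,"dz":0,"rx":0,"ry":0,"rz":0,"grip":0.75},
    {"dx":0,"dy":0,"dz":0,"rx":0,"ry":0,"rz":0,"grip":1},
    {"dx":0,"dy":0,"dz":0,"rx":0,"ry":0,"rz":0,"grip":1},
    {"dx":0,"dy":0,"dz":0,"rx":0,"ry":0,"rz":0,"grip":1},
    {"dx":0,"dy":0,"dz":-15,"rx":0,"ry":0,"rz":0,"grip":1},
    {"dx":0,"dy":0,"dz":-40,"rx":0,"ry":0,"rz":0,"grip":1}
  ]
}}

```text
time: 14.8
tcp_pos: [483.2, 324.4, 73.6]
ee_rot: [-0.002, -0.225, 0.974, -0.001]
force: [-0.2, 0.4, 0.1]
grip_width: 0.998
```

Call:
{"name": "play_rows", "arguments": {
  "motion": [
    {"dx":0,"dy":0,"dz":-35,"rx":0,"ry":0,"rz":0,"grip":1},
    {"dx":0,"dy":0,"dz":-70,"rx":0,"ry":0,"rz":0,"grip":1},
    {"dx":0,"dy":0,"dz":-92,"rx":0,"ry":0,"rz":0,"grip":1},
    {"dx":13,"dy":-32,"dz":-95,"rx":0,"ry":0,"rz":0.1,"grip":1},
    {"dx":28,"dy":-68,"dz":-95,"rx":0,"ry":0,"rz":0.2,"grip":1},
    {"dx":43,"dy":-104,"dz":-95,"rx":0,"ry":0,"rz":0.3,"grip":1},
    {"dx":58,"dy":-140,"dz":-95,"rx":0,"ry":0,"rz":0.4,"grip":1},
    {"dx":73,"dy":-176,"dz":-95,"rx":0,"ry":0,"rz":0.5,"grip":1}
  ]
}}

```text
time: 15.6
tcp_pos: [495.0, 133.0, 170.3]
ee_rot: [-0.001, 0.025, 1.0, -0.001]
force: [0.2, -0.5, 0.7]
grip_width: 1.002
```

```bash
python3 - <<'E'
from h import *
goto(485.6,-96.3,140,72.6)
c=camera("top"); w=cloud(c)
for q,h in [("tall_carton",80),("long_carton",42)]:
  for d in silhouettes(q,"top")[:2]:
    p=w[d["mask"]]; p=p[~np.isnan(p[:,2])]; t=p[p[:,2]>h]; print(q,d["p"],len(t),rect(t[:,:2]) if len(t) else 0)
tray("bar_tray")
E
```

```text
t 15.6 tcp [495.  133.  170.3] yaw 87.1 grip 1.002 F [ 0.2 -0.5  0.7]
d [  -2.3 -229.5   30.8] r [-0.003 -0.002  0.253]
long_carton 0.88 1105 [485.6 -96.4  96.1  42.1 -17.3]
long_carton 0.63 1309 [ 329.3 -241.7   95.    42.8   -6.9]
bar_tray 0.96 [545.2 109.8 192.2  94.9   6.4] origin [523.3 107.3]
bar_tray 0.96 [545.9  97.6 191.1 103.5   7.8] origin [524.1  94.6]
```

Call:
{"name": "play_rows", "arguments": {
  "motion": [
    {"dx":0,"dy":-25,"dz":3,"rx":0,"ry":0,"rz":0.03,"grip":1},
    {"dx":0,"dy":-60,"dz":7,"rx":0,"ry":0,"rz":0.07,"grip":1},
    {"dx":-1,"dy":-97,"dz":12,"rx":0,"ry":0,"rz":0.11,"grip":1},
    {"dx":-1,"dy":-134,"dz":17,"rx":0,"ry":0,"rz":0.15,"grip":1},
    {"dx":-2,"dy":-170,"dz":22,"rx":0,"ry":0,"rz":0.19,"grip":1},
    {"dx":-2,"dy":-203,"dz":27,"rx":0,"ry":0,"rz":0.22,"grip":1},
    {"dx":-2,"dy":-223,"dz":30,"rx":0,"ry":0,"rz":0.245,"grip":1},
    {"dx":-2.3,"dy":-229.5,"dz":31,"rx":-0.003,"ry":-0.002,"rz":0.253,"grip":1}
  ]
}}

```text
time: 16.65
tcp_pos: [487.1, -95.2, 139.3]
ee_rot: [-0.0, 0.149, 0.989, 0.0]
force: [0.3, 0.6, -0.5]
grip_width: 1.0
```

```bash
python3 - <<'E'
from h import *
c,w=look("pics/w5.png")
for d in silhouettes("long_carton","wrist")[:2]:
    p=w[d["mask"]]; p=p[~np.isnan(p[:,2])]; t=p[p[:,2]>42]; print(d["p"],len(t),len(t) and rect(t[:,:2]))
goto(486,-96.4,20,72.7)
c=camera("top"); w=cloud(c)
for d in silhouettes("tall_carton","top")[:2]:
    p=w[d["mask"]]; p=p[~np.isnan(p[:,2])]; t=p[p[:,2]>80]; print("tall",d["p"],len(t),rect(t[:,:2]) if len(t) else 0)
E
```

```text
0.77 7905 [ 330.6 -242.1   95.    43.8   -7. ]
0.66 5846 [486.6 -96.4  96.1  42.1 -17.2]
t 16.75 tcp [487.1 -94.4 139.4] yaw 72.8 grip 1.001 F [-0.8  0.2 -0.1]
d [  0.4  -2.4 119.4] r [ 0.001 -0.     0.002]
tall 0.93 616 [484.1 324.8  45.2  44.9  26.1]
```

View pics/w5.png

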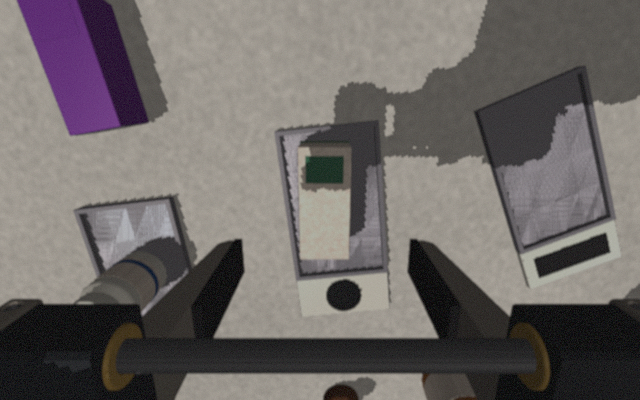

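The green-patched carton (325,200) is between the fingers, the purple one is off at (85,60), and the bar tray (545,165) is empty. The tall carton stands at (484,325) in its tray.

Call:
{"name": "play_rows", "arguments": {
  "motion": [
    {"dx":0.5,"dy":-2,"dz":25,"rx":0,"ry":0,"rz":0,"grip":1},
    {"dx":0.5,"dy":-2,"dz":50,"rx":0,"ry":0,"rz":0,"grip":1},
    {"dx":0.5,"dy":-2,"dz":75,"rx":0,"ry":0,"rz":0,"grip":1},
    {"dx":0.5,"dy":-2,"dz":97,"rx":0,"ry":0,"rz":0,"grip":1},
    {"dx":0.5,"dy":-2,"dz":112,"rx":0,"ry":0,"rz":0,"grip":1},
    {"dx":0.5,"dy":-2,"dz":119,"rx":0,"ry":0,"rz":0,"grip":1},
    {"dx":0.5,"dy":-2,"dz":119,"rx":0,"ry":0,"rz":0,"grip":1},
    {"dx":0.5,"dy":-2,"dz":119,"rx":0,"ry":0,"rz":0,"grip":0.7}
  ]
}}

```text
time: 17.65
tcp_pos: [486.6, -94.8, 21.1]
ee_rot: [0.0, 0.148, 0.989, 0.001]
force: [-0.3, 0.2, 0.3]
grip_width: 0.937
```

Call:
{"name": "play_rows", "arguments": {
  "motion": [
    {"dx":0,"dy":0,"dz":0,"rx":0,"ry":0,"rz":0,"grip":0.34},
    {"dx":0,"dy":0,"dz":0,"rx":0,"ry":0,"rz":0,"grip":0.34},
    {"dx":0,"dy":0,"dz":0,"rx":0,"ry":0,"rz":0,"grip":0.34},
    {"dx":0,"dy":0,"dz":0,"rx":0,"ry":0,"rz":0,"grip":0.34},
    {"dx":0,"dy":0,"dz":0,"rx":0,"ry":0,"rz":0,"grip":0.34},
    {"dx":0,"dy":0,"dz":0,"rx":0,"ry":0,"rz":0,"grip":0.34},
    {"dx":0,"dy":0,"dz":0,"rx":0,"ry":0,"rz":0,"grip":0.34},
    {"dx":0,"dy":0,"dz":0,"rx":0,"ry":0,"rz":0,"grip":0.34}
  ]
}}

```text
time: 18.45
tcp_pos: [486.6, -94.9, 21.2]
ee_rot: [0.0, 0.148, 0.989, 0.001]
force: [-1.0, -0.3, 2.7]
grip_width: 0.455
```

Call:
{"name": "play_rows", "arguments": {
  "motion": [
    {"dx":0,"dy":0,"dz":-8,"rx":0,"ry":0,"rz":0,"grip":0.34},
    {"dx":0,"dy":0,"dz":-25,"rx":0,"ry":0,"rz":0,"grip":0.34},
    {"dx":0,"dy":0,"dz":-45,"rx":0,"ry":0,"rz":0,"grip":0.34},
    {"dx":0,"dy":0,"dz":-62,"rx":0,"ry":0,"rz":0,"grip":0.34},
    {"dx":0,"dy":0,"dz":-74,"rx":0,"ry":0,"rz":0,"grip":0.34},
    {"dx":0,"dy":0,"dz":-79,"rx":0,"ry":0,"rz":0,"grip":0.34},
    {"dx":0,"dy":0,"dz":-80,"rx":0,"ry":0,"rz":0,"grip":0.34},
    {"dx":0,"dy":0,"dz":-80,"rx":0,"ry":0,"rz":0,"grip":0.34}
  ]
}}

```text
time: 19.25
tcp_pos: [486.2, -94.9, 100.8]
ee_rot: [-0.0, 0.148, 0.989, 0.001]
force: [0.1, 0.3, -0.9]
grip_width: 0.45
```

```bash
python3 -c "
from h import *
goto(523.5,106.5,100,96.6)
tray('bar_tray')"
```

```text
t 19.25 tcp [486.2 -94.9 100.8] yaw 73.0 grip 0.45 F [ 0.1  0.3 -0.9]
d [ 23.4 203.4   1.1] r [ 0.001 -0.    -0.413]
bar_tray 0.91 [547.  109.6 198.7  97.1   7.1] origin [525.2 106.9]
bar_tray 0.91 [544.5 106.2 191.7  90.    7.1] origin [522.7 103.5]
bar_tray 0.39 [736.4 -30.8  65.   60.9 -89.2] origin [736.4 -30.8]
bar_tray 0.39 [707.1 -29.9  16.4   2.4 -88.2] origin [707.1 -29.9]
```

Call:
{"name": "play_rows", "arguments": {
  "motion": [
    {"dx":2,"dy":15,"dz":0,"rx":0,"ry":0,"rz":-0.03,"grip":0.34},
    {"dx":5,"dy":43,"dz":0,"rx":0,"ry":0,"rz":-0.09,"grip":0.34},
    {"dx":9,"dy":77,"dz":0,"rx":0,"ry":0,"rz":-0.16,"grip":0.34},
    {"dx":13,"dy":112,"dz":0,"rx":0,"ry":0,"rz":-0.23,"grip":0.34},
    {"dx":17,"dy":147,"dz":0,"rx":0,"ry":0,"rz":-0.3,"grip":0.34},
    {"dx":20,"dy":177,"dz":0,"rx":0,"ry":0,"rz":-0.36,"grip":0.34},
    {"dx":22,"dy":196,"dz":0,"rx":0,"ry":0,"rz":-0.4,"grip":0.34},
    {"dx":23,"dy":203,"dz":0,"rx":0,"ry":0,"rz":-0.416,"grip":0.34}
  ]
}}

```text
time: 20.15
tcp_pos: [523.4, 107.6, 100.0]
ee_rot: [-0.001, -0.061, 0.998, 0.001]
force: [-0.9, 0.1, -0.2]
grip_width: 0.458
```

```bash
python3 -c "
from h import *
tray('bar_tray','wrist')
goto(524,106,21.2,96.8)"
```

```text
bar_tray 0.56 [545.  108.6 190.9  96.1   6.4] origin [523.1 106.1]
bar_tray 0.56 [550.  112.3 201.4  91.5   8.3] origin [528.2 109.1]
t 20.25 tcp [523.2 106.4 100.1] yaw 96.9 grip 0.457 F [-0.5 -1.3 -0.5]
d [-0.9 -0.6 78.9] r [ 0.001 -0.001  0.001]
```

Call:
{"name": "play_rows", "arguments": {
  "motion": [
    {"dx":-0.7,"dy":0,"dz":14,"rx":0,"ry":0,"rz":0,"grip":0.34},
    {"dx":-0.7,"dy":0,"dz":32,"rx":0,"ry":0,"rz":0,"grip":0.34},
    {"dx":-0.7,"dy":0,"dz":50,"rx":0,"ry":0,"rz":0,"grip":0.34},
    {"dx":-0.7,"dy":0,"dz":63,"rx":0,"ry":0,"rz":0,"grip":0.34},
    {"dx":-0.7,"dy":0,"dz":71,"rx":0,"ry":0,"rz":0,"grip":0.34},
    {"dx":-0.7,"dy":0,"dz":76,"rx":0,"ry":0,"rz":0,"grip":0.34},
    {"dx":-0.7,"dy":0,"dz":78,"rx":0,"ry":0,"rz":0,"grip":0.34},
    {"dx":-0.7,"dy":0,"dz":78.5,"rx":0,"ry":0,"rz":0,"grip":0.34}
  ]
}}

```text
time: 21.05
tcp_pos: [524.0, 106.5, 21.8]
ee_rot: [-0.001, -0.06, 0.998, 0.001]
force: [-0.2, 0.1, -0.1]
grip_width: 0.46
```

Call:
{"name": "play_rows", "arguments": {
  "motion": [
    {"dx":0,"dy":0,"dz":0,"rx":0,"ry":0,"rz":0,"grip":0.34},
    {"dx":0,"dy":0,"dz":0,"rx":0,"ry":0,"rz":0,"grip":0.55},
    {"dx":0,"dy":0,"dz":0,"rx":0,"ry":0,"rz":0,"grip":0.75},
    {"dx":0,"dy":0,"dz":0,"rx":0,"ry":0,"rz":0,"grip":1},
    {"dx":0,"dy":0,"dz":0,"rx":0,"ry":0,"rz":0,"grip":1},
    {"dx":0,"dy":0,"dz":0,"rx":0,"ry":0,"rz":0,"grip":1},
    {"dx":0,"dy":0,"dz":-15,"rx":0,"ry":0,"rz":0,"grip":1},
    {"dx":0,"dy":0,"dz":-45,"rx":0,"ry":0,"rz":0,"grip":1}
  ]
}}

```text
time: 21.85
tcp_pos: [522.2, 106.1, 65.5]
ee_rot: [-0.003, -0.06, 0.998, 0.0]
force: [-0.1, 1.2, -0.0]
grip_width: 0.996
```

Call:
{"name": "play_rows", "arguments": {
  "motion": [
    {"dx":0,"dy":0,"dz":-40,"rx":0,"ry":0,"rz":0,"grip":1},
    {"dx":0,"dy":0,"dz":-75,"rx":0,"ry":0,"rz":0,"grip":1},
    {"dx":2,"dy":-30,"dz":-90,"rx":0,"ry":0,"rz":0.05,"grip":1},
    {"dx":5,"dy":-70,"dz":-95,"rx":0,"ry":0,"rz":0.11,"grip":1},
    {"dx":8,"dy":-110,"dz":-95,"rx":0,"ry":0,"rz":0.17,"grip":1},
    {"dx":11,"dy":-150,"dz":-95,"rx":0,"ry":0,"rz":0.23,"grip":1},
    {"dx":14,"dy":-190,"dz":-95,"rx":0,"ry":0,"rz":0.29,"grip":1},
    {"dx":17,"dy":-230,"dz":-95,"rx":0,"ry":0,"rz":0.35,"grip":1}
  ]
}}

```text
time: 22.65
tcp_pos: [533.2, -125.9, 160.5]
ee_rot: [-0.003, 0.116, 0.993, -0.0]
force: [0.3, -0.3, 0.4]
grip_width: 0.999
```

```bash
python3 - <<'E'
from h import *
goto(512,-295,150,79)
c=camera("top"); w=cloud(c)
for q,h in [("tall_carton",80),("long_carton",42),("pill_bottle",80)]:
  for d in silhouettes(q,"top")[:2]:
    p=w[d["mask"]]; p=p[~np.isnan(p[:,2])]; t=p[p[:,2]>h]; print(q,d["p"],len(t),rect(t[:,:2]) if len(t) else 0)
tray("disc_tray")
E
```

```text
t 22.65 tcp [ 533.2 -125.9  160.5] yaw 76.7 grip 0.999 F [ 0.3 -0.3  0.4]
d [ -18.5 -169.4   10.6] r [-0.001 -0.005 -0.041]
tall_carton 0.86 584 [484.2 323.7  43.6  43.3  25.6]
long_carton 0.61 1026 [523.3 106.3  94.8  42.4   6.6]
disc_tray 0.6 [524.9 -78.2 191.8  62.3  -9.7] origin [503.2 -74.5]
disc_tray 0.6 [505.4 -89.5 223.8  33.3 -22.2] origin [485.  -81.2]
```

The long carton stands at (523.3,106.3), lined up with its tray. Now back to the bottle.

Call:
{"name": "play_rows", "arguments": {
  "motion": [
    {"dx":-2,"dy":-18,"dz":1,"rx":0,"ry":-0.005,"rz":0,"grip":1},
    {"dx":-5,"dy":-44,"dz":3,"rx":0,"ry":-0.005,"rz":0,"grip":1},
    {"dx":-8,"dy":-75,"dz":5,"rx":0,"ry":-0.005,"rz":0,"grip":1},
    {"dx":-12,"dy":-106,"dz":7,"rx":0,"ry":-0.005,"rz":0,"grip":1},
    {"dx":-15,"dy":-134,"dz":9,"rx":0,"ry":-0.005,"rz":0,"grip":1},
    {"dx":-17,"dy":-155,"dz":10,"rx":0,"ry":-0.005,"rz":0,"grip":1},
    {"dx":-18,"dy":-166,"dz":11,"rx":0,"ry":-0.005,"rz":0,"grip":1},
    {"dx":-18.5,"dy":-169.5,"dz":11,"rx":0,"ry":-0.005,"rz":0,"grip":1}
  ]
}}

```text
time: 23.75
tcp_pos: [512.5, -292.4, 149.1]
ee_rot: [-0.001, 0.114, 0.993, -0.0]
force: [0.2, -0.4, -0.4]
grip_width: 0.997
```

```bash
python3 - <<'E'
from h import *
c,w=look("pics/w6.png")
for d in silhouettes("pill_bottle","wrist")[:2]:
    p=w[d["mask"]]; p=p[~np.isnan(p[:,2])]; t=p[p[:,2]>78]; print(d["p"],len(t),len(t) and rect(t[:,:2]))
goto(512,-295.5,27,76.7)
tray("disc_tray"); tray("disc_tray","wrist")
E
```

```text
0.75 2189 [ 512.6 -296.6   38.9   38.7   50.2]
t 23.85 tcp [ 512.7 -291.8  149.2] yaw 76.9 grip 0.997 F [-0.8  0.4  0.3]
d [ -0.3  -3.7 122.2] r [-0.    -0.001  0.003]
disc_tray 0.9 [522.1 -95.7 191.6  92.  -11.3] origin [500.5 -91.4]
disc_tray 0.9 [521.2 -99.  193.6  91.2 -11.8] origin [499.7 -94.5]
disc_tray 0.59 [523.4 -91.7 194.3 101.7 -10.9] origin [501.8 -87.5]
disc_tray 0.59 [526.5 -91.2 196.5 101.9 -11.2] origin [504.9 -86.9]
```

Call:
{"name": "play_rows", "arguments": {
  "motion": [
    {"dx":-0.5,"dy":-4,"dz":25,"rx":0,"ry":0,"rz":0,"grip":1},
    {"dx":-0.5,"dy":-4,"dz":50,"rx":0,"ry":0,"rz":0,"grip":1},
    {"dx":-0.5,"dy":-4,"dz":75,"rx":0,"ry":0,"rz":0,"grip":1},
    {"dx":-0.5,"dy":-4,"dz":98,"rx":0,"ry":0,"rz":0,"grip":1},
    {"dx":-0.5,"dy":-4,"dz":115,"rx":0,"ry":0,"rz":0,"grip":1},
    {"dx":-0.5,"dy":-4,"dz":122,"rx":0,"ry":0,"rz":0,"grip":1},
    {"dx":-0.5,"dy":-4,"dz":122,"rx":0,"ry":0,"rz":0,"grip":1},
    {"dx":-0.5,"dy":-4,"dz":122,"rx":0,"ry":0,"rz":0,"grip":0.7}
  ]
}}

```text
time: 24.85
tcp_pos: [512.7, -295.8, 28.1]
ee_rot: [-0.0, 0.114, 0.993, -0.0]
force: [0.4, 0.1, 0.6]
grip_width: 0.935
```

Call:
{"name": "play_rows", "arguments": {
  "motion": [
    {"dx":0,"dy":0,"dz":0,"rx":0,"ry":0,"rz":0,"grip":0.4},
    {"dx":0,"dy":0,"dz":0,"rx":0,"ry":0,"rz":0,"grip":0.4},
    {"dx":0,"dy":0,"dz":0,"rx":0,"ry":0,"rz":0,"grip":0.4},
    {"dx":0,"dy":0,"dz":0,"rx":0,"ry":0,"rz":0,"grip":0.4},
    {"dx":0,"dy":0,"dz":0,"rx":0,"ry":0,"rz":0,"grip":0.4},
    {"dx":0,"dy":0,"dz":0,"rx":0,"ry":0,"rz":0,"grip":0.4},
    {"dx":0,"dy":0,"dz":0,"rx":0,"ry":0,"rz":0,"grip":0.4},
    {"dx":0,"dy":0,"dz":0,"rx":0,"ry":0,"rz":0,"grip":0.4}
  ]
}}

```text
time: 25.65
tcp_pos: [512.8, -295.9, 28.2]
ee_rot: [0.0, 0.114, 0.993, -0.0]
force: [-1.1, 0.5, 3.5]
grip_width: 0.517
```

Call:
{"name": "play_rows", "arguments": {
  "motion": [
    {"dx":0,"dy":0,"dz":-8,"rx":0,"ry":0,"rz":0,"grip":0.4},
    {"dx":0,"dy":0,"dz":-25,"rx":0,"ry":0,"rz":0,"grip":0.4},
    {"dx":0,"dy":0,"dz":-45,"rx":0,"ry":0,"rz":0,"grip":0.4},
    {"dx":0,"dy":0,"dz":-62,"rx":0,"ry":0,"rz":0,"grip":0.4},
    {"dx":0,"dy":0,"dz":-74,"rx":0,"ry":0,"rz":0,"grip":0.4},
    {"dx":0,"dy":0,"dz":-79,"rx":0,"ry":0,"rz":0,"grip":0.4},
    {"dx":0,"dy":0,"dz":-80,"rx":0,"ry":0,"rz":0,"grip":0.4},
    {"dx":0,"dy":0,"dz":-80,"rx":0,"ry":0,"rz":0,"grip":0.4}
  ]
}}

```text
time: 26.45
tcp_pos: [512.5, -295.6, 107.8]
ee_rot: [-0.0, 0.114, 0.993, -0.0]
force: [0.3, 0.6, -1.1]
grip_width: 0.518
```

```bash
python3 -c "
from h import *
goto(500.5,-92.5,107)"
```

```text
t 26.45 tcp [ 512.5 -295.6  107.8] yaw 76.9 grip 0.518 F [ 0.3  0.6 -1.1]
d [ 57.6 195.1   0.7] r [-0.001 -0.001 -0.   ]
```

Call:
{"name": "play_rows", "arguments": {
  "motion": [
    {"dx":4,"dy":14,"dz":0,"rx":0,"ry":0,"rz":0,"grip":0.4},
    {"dx":12,"dy":41,"dz":0,"rx":0,"ry":0,"rz":0,"grip":0.4},
    {"dx":22,"dy":74,"dz":0,"rx":0,"ry":0,"rz":0,"grip":0.4},
    {"dx":32,"dy":108,"dz":0,"rx":0,"ry":0,"rz":0,"grip":0.4},
    {"dx":42,"dy":142,"dz":0,"rx":0,"ry":0,"rz":0,"grip":0.4},
    {"dx":50,"dy":170,"dz":0,"rx":0,"ry":0,"rz":0,"grip":0.4},
    {"dx":55,"dy":188,"dz":0,"rx":0,"ry":0,"rz":0,"grip":0.4},
    {"dx":57.5,"dy":195,"dz":0,"rx":0,"ry":0,"rz":0,"grip":0.4}
  ]
}}

```text
time: 27.25
tcp_pos: [499.5, -90.3, 107.1]
ee_rot: [-0.001, 0.113, 0.994, -0.0]
force: [0.3, 0.2, -0.6]
grip_width: 0.514
```

```bash
python3 -c "
from h import *
tray('disc_tray','wrist')
goto(500.5,-92.5,28.2)"
```

```text
disc_tray 0.67 [522.2 -95.4 189.8  92.2 -11.2] origin [500.6 -91.1]
disc_tray 0.67 [527.1 -95.2 197.2  92.6 -11.6] origin [505.5 -90.8]
t 27.35 tcp [500.  -91.6 107.3] yaw 77.0 grip 0.515 F [ 0.3 -0.4 -1.1]
d [-0.8 -0.7 79.1] r [-0.001 -0.002 -0.   ]
```

Call:
{"name": "play_rows", "arguments": {
  "motion": [
    {"dx":-0.8,"dy":0,"dz":14,"rx":0,"ry":0,"rz":0,"grip":0.4},
    {"dx":-0.8,"dy":0,"dz":32,"rx":0,"ry":0,"rz":0,"grip":0.4},
    {"dx":-0.8,"dy":0,"dz":50,"rx":0,"ry":0,"rz":0,"grip":0.4},
    {"dx":-0.8,"dy":0,"dz":63,"rx":0,"ry":0,"rz":0,"grip":0.4},
    {"dx":-0.8,"dy":0,"dz":71,"rx":0,"ry":0,"rz":0,"grip":0.4},
    {"dx":-0.8,"dy":0,"dz":76,"rx":0,"ry":0,"rz":0,"grip":0.4},
    {"dx":-0.8,"dy":0,"dz":78,"rx":0,"ry":0,"rz":0,"grip":0.4},
    {"dx":-0.8,"dy":0,"dz":79,"rx":0,"ry":0,"rz":0,"grip":0.4}
  ]
}}

```text
time: 28.15
tcp_pos: [500.9, -91.9, 28.4]
ee_rot: [-0.001, 0.113, 0.994, -0.0]
force: [-0.2, 0.3, 0.2]
grip_width: 0.517
```

Call:
{"name": "play_rows", "arguments": {
  "motion": [
    {"dx":0,"dy":0,"dz":0,"rx":0,"ry":0,"rz":0,"grip":0.4},
    {"dx":0,"dy":0,"dz":0,"rx":0,"ry":0,"rz":0,"grip":0.6},
    {"dx":0,"dy":0,"dz":0,"rx":0,"ry":0,"rz":0,"grip":0.8},
    {"dx":0,"dy":0,"dz":0,"rx":0,"ry":0,"rz":0,"grip":1},
    {"dx":0,"dy":0,"dz":0,"rx":0,"ry":0,"rz":0,"grip":1},
    {"dx":0,"dy":0,"dz":0,"rx":0,"ry":0,"rz":0,"grip":1},
    {"dx":0,"dy":0,"dz":-15,"rx":0,"ry":0,"rz":0,"grip":1},
    {"dx":0,"dy":0,"dz":-40,"rx":0,"ry":0,"rz":0,"grip":1}
  ]
}}

```text
time: 28.95
tcp_pos: [499.6, -91.6, 67.6]
ee_rot: [-0.002, 0.113, 0.994, -0.0]
force: [0.9, 0.0, -1.3]
grip_width: 0.999
```

Call:
{"name": "play_rows", "arguments": {
  "motion": [
    {"dx":0,"dy":0,"dz":-35,"rx":0,"ry":0,"rz":0,"grip":1},
    {"dx":0,"dy":0,"dz":-70,"rx":0,"ry":0,"rz":0,"grip":1},
    {"dx":0,"dy":0,"dz":-105,"rx":0,"ry":0,"rz":0,"grip":1},
    {"dx":0,"dy":-35,"dz":-125,"rx":0,"ry":0,"rz":0,"grip":1},
    {"dx":0,"dy":-75,"dz":-135,"rx":0,"ry":0,"rz":0,"grip":1},
    {"dx":0,"dy":-115,"dz":-135,"rx":0,"ry":0,"rz":0,"grip":1},
    {"dx":0,"dy":-155,"dz":-135,"rx":0,"ry":0,"rz":0,"grip":1},
    {"dx":0,"dy":-195,"dz":-135,"rx":0,"ry":0,"rz":0,"grip":1}
  ]
}}

```text
time: 29.75
tcp_pos: [455.8, -283.2, 203.1]
ee_rot: [-0.002, 0.113, 0.994, -0.0]
force: [0.4, 1.1, -0.1]
grip_width: 0.999
```

Call:
{"name": "play_rows", "arguments": {
  "motion": [
    {"dx":0,"dy":-15,"dz":0,"rx":0,"ry":0,"rz":0,"grip":1},
    {"dx":0,"dy":-20,"dz":0,"rx":0,"ry":0,"rz":0,"grip":1},
    {"dx":0,"dy":-20,"dz":0,"rx":0,"ry":0,"rz":0,"grip":1},
    {"dx":0,"dy":-20,"dz":0,"rx":0,"ry":0,"rz":0,"grip":1},
    {"dx":0,"dy":-20,"dz":0,"rx":0,"ry":0,"rz":0,"grip":1},
    {"dx":0,"dy":-20,"dz":0,"rx":0,"ry":0,"rz":0,"grip":1},
    {"dx":0,"dy":-20,"dz":0,"rx":0,"ry":0,"rz":0,"grip":1},
    {"dx":0,"dy":-20,"dz":0,"rx":0,"ry":0,"rz":0,"grip":1}
  ]
}}

```text
time: 30.55
tcp_pos: [451.5, -302.3, 203.2]
ee_rot: [-0.002, 0.113, 0.994, -0.0]
force: [-0.4, -0.1, 1.0]
grip_width: 1.002
```

```bash
python3 - <<'E'
from h import *
c=camera("top"); w=cloud(c); save(c,"pics/end.png")
for q,h in [("tall_carton",80),("long_carton",42),("pill_bottle",80)]:
  for d in silhouettes(q,"top")[:2]:
    p=w[d["mask"]]; p=p[~np.isnan(p[:,2])]; t=p[p[:,2]>h]; print(q,d["p"],len(t),rect(t[:,:2]) if len(t) else 0, t[:,2].max() if len(t) else 0)
for q in ["disc_tray","bar_tray","square_tray"]: tray(q)
E
```

```text
tall_carton 0.83 582 [484.1 323.5  43.1  42.9 -63.6] 94.33298958541263
long_carton 0.95 1327 [ 329.  -241.8   96.2   42.7   -7.1] 50.37224707127427
long_carton 0.94 1027 [524.2 105.9  96.4  41.8   7.3] 55.291805133514686
pill_bottle 0.9 364 [500.2 -91.4  37.8  36.9 -76.5] 90.21803030838362
disc_tray 0.95 [523.5 -96.7 196.4  95.1 -11.4] origin [501.9 -92.4]
disc_tray 0.95 [521.2 -98.8 193.6  91.4 -12. ] origin [499.7 -94.2]
disc_tray 0.46 [481.  -83.1  25.7   3.2  65.4] origin [481.  -83.1]
disc_tray 0.46 [504.8 -99.2  72.7  70.5  11.4] origin [504.8 -99.2]
bar_tray 0.95 [545.5 109.6 193.8  96.4   7.2] origin [523.7 106.8]
bar_tray 0.95 [543.1 104.2 191.2  89.6   8. ] origin [521.3 101.1]
bar_tray 0.17 [ 730.3 -163.8   59.7   29.8  -57.2] origin [ 730.3 -163.8]
bar_tray 0.17 [ 711.1 -148.8   20.4    4.4   74. ] origin [ 711.1 -148.8]
square_tray 0.87 [505.1 319.4 192.   94.2 -12.1] origin [483.6 324. ]
square_tray 0.87 [503.9 317.6 195.7  89.  -14. ] origin [482.6 322.9]
```

View pics/end.png

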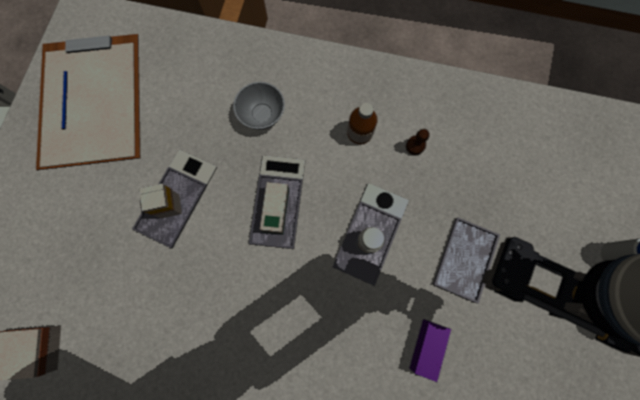

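All three packs are centred in their own trays: the tall carton at (157,202), the long carton at (275,207) and the bottle at (371,240). The bowl, syrup bottle, stamp and purple box look unmoved.

```bash
python3 -c "
from workcell import sign_off
print(sign_off())"
```

```text
the job is handed in; nothing more can be done
None
```

All three packs are in their own trays, and the job was handed in at about 31 s on the robot's clock, well inside the 115 s limit. I parked the pill bottle in the unlabelled tray, about 2 mm off its middle. Then I moved the tall carton to the square tray, the long carton to the bar tray, and the bottle to the disc tray.

My last check was a top camera picture. It puts each pack within about 2 mm of its tray's middle (limit 15 mm), measured with the tray outlines from the network:
- **Long carton:** lies flat and within about 1° of its tray's direction.
- **Bottle and tall carton:** both look upright.
- **Bystanders:** the bowl, syrup bottle, stamp and purple look-alike show no visible change from the first picture. I did not measure them.

Some readings disagreed:
- **Tray fits:** a second, depth-based fit of the tray outlines came out up to about 6 mm from the first.
- **First move:** it was refused because its rows lacked some keys. I sent it again in full and nothing was disturbed.
- **Missed detections:** some mid-task looks missed a tray or pack hidden by the arm. Later pictures with a clear view settled each of these.

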